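# Sort the bored parts into their measuring nests

### The arm

A 6-joint arm with a two-finger parallel gripper is mounted at the origin on a cart in front of the work surface, level with it; the furniture and walls round the work are solid. World frame = base frame: x ahead of the robot, y to its left, z up, the work surface at z = 0. Lengths are in m, angles in rad, forces in N, time in s.
With the tool pointing down it reaches from about 0.3 to 0.875 m from the base axis. Payload 6.4 kg.
Tool frame: the origin (TCP) lies between the finger pads; the fingertips stand 11 mm ahead of it and the grasp point (between the pads) lies 8 mm behind it (ctrl.tcp_to_tips is the distance from the TCP to the fingertips, in m); x points along the fingers, z is the direction in which the jaws open and shut, and the axes are right-handed (so a half turn about x gives the same grasp; the last joint's range is limited). The gripper opens to 85 mm and grips with 20 to 120 N. Pads are 22 mm wide; open, the fingers measure 114 mm over their backs; the gripper's body (76 mm by 85 mm) begins 54 mm behind the grasp point. The pads swing forward as they close: fully open they stand 13 mm farther back than shut.
Start: joints at [-1.376, 0.181, 1.607, -0, 1.354, -0.206], TCP at [0.224, -0.529, 0.242] pointing down, gripper open.
Joint ranges: [-2.99, 2.99], [-0.89, 2.07], [0.3, 2.58], [-1.14, 4.28], [0, 2.63], [-3.12, 3.12]. Speed limits (rad/s): [2.57, 2.57, 3.01, 3.14, 3.14, 3.14].

### API

Orientations are given as a unit quaternion [w, x, y, z].
In Python, from bench import ctrl, eyes, hand_in gives the robot as it stands. The module is installed in compiled form; this text tells all that it offers.
- The arm moves only by the tool step_arm, never from a script. Its arguments are lists of equal length, an entry for each row: "xyz": the shift along the world's x, y, z in mm, a list of three; "spin": the turn about the world's z in rad; "fingers": the opening in per cent of the stroke, from 0 (shut) to 100 (fully open). A call has 1 to 10 rows; each row is the pose to reach, as a shift and turn from the pose commanded when the call began; what a row does not reach only later rows make up. A row lasts 1/10 s, in which the tool goes at most 50 mm and 8.59 degrees, less where a joint would pass 70% of its speed; a pose out of reach is approached as far as the arm can. A call with a gripper value outside its range is refused whole. The fingers move at their own pace and stop on an object; the grip force is fixed at half the most. Time passes only in rows, so rows that repeat a pose let the fingers close. It gives the time, the measured TCP pose, the force and the opening at its end, in the units of the state.
- ctrl.get_obs(): the state, without advancing time (a new reading comes with each control period).
- eyes.camera(name): name is "side" or "top" or "wrist"; returns the picture (384x512x3 uint8, red, green, blue); there is no depth.
- eyes.camera_model(name): a dict with "vertical_fov" (degrees; the focal length in pixels is half the picture's height over the tangent of half this angle, whatever the lens; pixels are square), "cx", "cy" (the principal point, pixels), "pose" (4x4, takes a point from camera to world coordinates); the wrist camera has in their place "tool_from_camera" (4x4, takes a point from camera to tool coordinates, whose origin is the TCP and whose axes are the tool frame's). Camera axes: x right, y up, looking along -z (the intrinsics and any distortion apply to the point x, -y, -z); pixel columns grow to the right and rows downward; lengths in m; the calibration is good to about 2 mm. A picture is of the moment at which its call begins: read the wrist's pose just before it. camera_model takes no time and is no camera call.
- hand_in(): hands the job in, once; it reports no verdict.
The state is a dict: "time_s": time; "q": joint angles; "dq": joint speeds; "joint_efforts": joint torques, N m; "eef_pos": TCP position; "eef_rot": TCP orientation; "wrist_force": force on the tool from outside, world axes, zero at the start; "torque": the same for the moment, N m; "opening": opening from 0.0 (shut) to 1.0 (fully open).
Only numpy, scipy, OpenCV 4.12 (cv2) and the standard library are available. Lean on these libraries where they do the work, as an engineer would, in place of code of your own. Each camera call takes 0.05 s, during which the arm holds its last target.

### The job

Sort the four parts that have a bore into the coloured dishes for measuring: the brass bush into the blue dish, the plain steel bush into the red dish, the small dark-sided block with the pressed-in bush into the yellow dish and the big knurled ring gauge into the green dish. Set each one down in the middle of its dish, flat on the floor of the dish and the same way up as it stands now. Leave the V-block and the calibration weight standing where they are.

Things in the scene. Friction and masses are not known exactly. Their poses are not given: they have to be found in the camera images.
- brass_bush_center (a point): brass-yellow plain round bush, 30 mm diameter, 26 mm high, standing on end with its bore upright. Point: its centre, 13 mm above its underside; z is its upright axis. About 0.1 kg
- steel_bush_center (a point): bright grey steel plain round bush with a smooth outside, 36 mm diameter, 18 mm high, standing on end with its bore upright. Point: its centre, 9 mm above its underside; z is its upright axis. About 0.1 kg
- bush_block_center (a point): small rectangular steel block with dark sides and a pale ground top, and a pale pressed-in bush with a round bore showing on one upright face. Block 24 mm along its own x, 32 mm along its own y, 27 mm high; the bush's collar stands out 5 mm from the -x face, so grasp it across the two plain faces, with the fingers closing along its own y (32 mm). Point: centre of the block without the collar, 13.5 mm above its underside; z up. About 0.16 kg
- ring_gauge_center (a point): large bright grey steel ring gauge with a knurled rim and a 25 mm bore, 60 mm diameter, 18 mm high, lying flat. Point: its centre, 9 mm above its underside; z is its upright axis. About 0.33 kg
- v_block_center (a point): bright grey steel V-block with a V groove across its top and no bore, 36 mm x 44 mm (own x, y), 32 mm high. Point: its centre, 16 mm above its underside. Not to be moved
- weight_center (a point): bright grey calibration weight, 29 mm diameter with a narrower knob on top, 48 mm high, no bore. Point: on its axis, 24 mm above its underside. Not to be moved
- nest_yellow: yellow round shallow plastic dish (nest), fixed to the worktop: 78 mm outside diameter, lip 6 mm high and 3 mm thick, flat floor 72 mm across lying 3 mm above the worktop, with a small black dot in its middle. Origin: centre of its underside, on the worktop; z up
- nest_blue: blue round shallow plastic dish (nest), fixed to the worktop: 78 mm outside diameter, lip 6 mm high and 3 mm thick, flat floor 72 mm across lying 3 mm above the worktop, with a small black dot in its middle. Origin: centre of its underside, on the worktop; z up
- nest_red: red round shallow plastic dish (nest), fixed to the worktop: 78 mm outside diameter, lip 6 mm high and 3 mm thick, flat floor 72 mm across lying 3 mm above the worktop, with a small black dot in its middle. Origin: centre of its underside, on the worktop; z up
- nest_green: green round shallow plastic dish (nest), fixed to the worktop: 78 mm outside diameter, lip 6 mm high and 3 mm thick, flat floor 72 mm across lying 3 mm above the worktop, with a small black dot in its middle. Origin: centre of its underside, on the worktop; z up
Mind the look-alikes: they are no part of the job. Leave any orange or pink look-alike of the part that bears brass_bush_center alone.

How it is judged:
At the end, for the whole second after the job is handed in: Brass bush in the blue dish, steel bush in red, block in yellow, ring gauge in green: each centred within 14 mm, flat on the dish floor (height within 4 mm, tilt under 0.1 rad) and at rest. V-block and weight still upright, within 15 mm of where they were (horizontal distance between brass_bush_center and nest_blue below 0.014 m and z of brass_bush_center in the frame of nest_blue between 0.012 and 0.02 m and angle between each of brass_bush_center, steel_bush_center, bush_block_center, ring_gauge_center's own z axis and vertical below 0.1 rad and linear speed of each of brass_bush, steel_bush, bush_block, ring_gauge below 0.02 m/s and horizontal distance between steel_bush_center and nest_red below 0.014 m and z of steel_bush_center in the frame of nest_red between 0.008 and 0.016 m and horizontal distance between bush_block_center and nest_yellow below 0.014 m and z of bush_block_center in the frame of nest_yellow between 0.0125 and 0.0205 m and horizontal distance between ring_gauge_center and nest_green below 0.014 m and z of ring_gauge_center in the frame of nest_green between 0.008 and 0.016 m and distance of each of v_block_center, weight_center from where it was at the start of the episode below 0.015 m and angle between each of v_block_center, weight_center's own z axis and vertical below 0.15 rad); the robot touches nothing.
It fails at once if the V-block is shifted by more than 15 mm or tipped (distance of v_block_center from where it was at the start of the episode above 0.015 m or angle between v_block_center's own z axis and vertical above 0.3 rad).
It fails at once if the weight is shifted by more than 15 mm or tipped (distance of weight_center from where it was at the start of the episode above 0.015 m or angle between weight_center's own z axis and vertical above 0.3 rad).
It also fails if it takes over 90 s, if anything falls off the work surface, if the arm or the gripper's body presses on something with over 40 N, if the wrist force passes 120 N, or if a joint passes its speed limit or range.

## Working session

There is one attempt and no reset: what is moved stays moved. The work goes in short steps, Python scripts to look and compute and a tool call to move; the robot and the scene stay as the last step left them, time stands still between calls to the robot, and variables do not carry over. Pictures are saved under pics/ and viewed, and the job is handed in when it is done.

Besides the shell and the picture viewer there is one more tool, called after ">>>" as a command line: name --pt "numbers of a row" for each row, then --argument value for the rest. step_arm: Moves the arm, as the interface text tells. Its arguments: {"type":"object","properties":{"xyz":{"type":"array"},"spin":{"type":"array"},"fingers":{"type":"array"}},"required":["xyz","spin","fingers"]}

```bash
mkdir -p pics
python3 - <<'E'
from bench import ctrl, eyes
import cv2, numpy as np
np.set_printoptions(precision=4,suppress=True)
o=ctrl.get_obs()
for k,v in o.items(): print(k,v)
for n in ["side","top","wrist"]:
    im=eyes.camera(n); cv2.imwrite(f"pics/{n}0.png",im[:,:,::-1]); print(n,eyes.camera_model(n))
print(ctrl.tcp_to_tips)
E
```

```text
time_s 0.0
q [-1.3763  0.1815  1.608   0.      1.3538 -0.2063]
dq [-0.0011  0.0003 -0.0006 -0.001   0.001   0.0001]
joint_efforts [ -0.0019 -44.4874 -35.1339  -0.0005   0.0092   0.    ]
eef_pos [ 0.2243 -0.5289  0.2414]
eef_rot [ 0.5891  0.3909  0.59   -0.39  ]
wrist_force [-0.8837  0.1776  1.0585]
torque [ 0.0485 -0.0067 -0.0046]
opening 0.9991504344991776
side {'vertical_fov': 42.25890215230102, 'cx': 247.60628860938155, 'cy': 189.69612351211632, 'pose': array([[-0.9337,  0.1868, -0.3056,  0.2414],
       [-0.3582, -0.4818,  0.7997,  0.7221],
       [ 0.0022,  0.8561,  0.5168,  0.5885],
       [ 0.    ,  0.    ,  0.    ,  1.    ]])}
top {'vertical_fov': 47.811469368768016, 'cx': 256.59777362939445, 'cy': 200.25121503408135, 'pose': array([[ 0.0281,  0.9921, -0.1224,  0.447 ],
       [-0.9996,  0.0275, -0.0062, -0.1143],
       [-0.0028,  0.1225,  0.9925,  1.108 ],
       [ 0.    ,  0.    ,  0.    ,  1.    ]])}
wrist {'vertical_fov': 59.43055848393215, 'cx': 257.5964723765461, 'cy': 198.54865198008534, 'tool_from_camera': array([[ 0.0008,  0.2823, -0.9593, -0.1315],
       [ 0.0009,  0.9593,  0.2823,  0.0707],
       [ 1.    , -0.0011,  0.0005, -0.001 ],
       [ 0.    ,  0.    ,  0.    ,  1.    ]])}
0.011
```

View pics/top0.png

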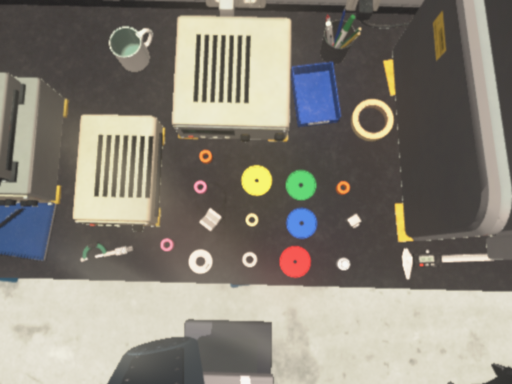

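View pics/side0.png

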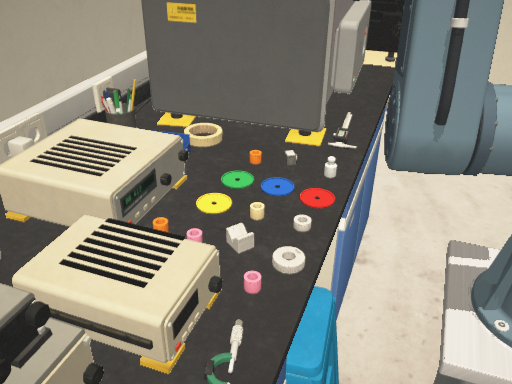

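View pics/wrist0.png

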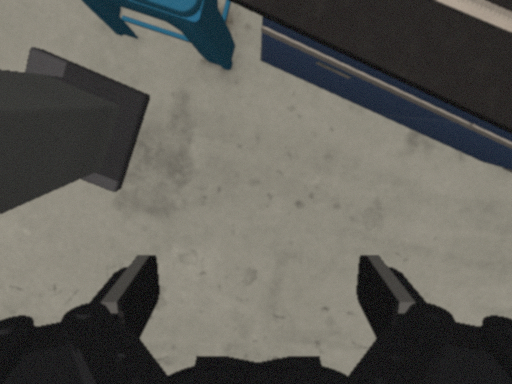

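The top view shows yellow (257,180), green (301,185), blue (301,223) and red (295,262) dishes. The ring gauge is at (201,261), the steel bush at (250,259), the brass bush at (252,220) and the block at (354,221). The V-block is at (210,219) and the weight at (344,264). The orange and pink rings are decoys. Next I'll measure them.

```bash
cat > h.py <<'E'
from bench import ctrl, eyes
import cv2, numpy as np
from scipy.spatial.transform import Rotation as R
np.set_printoptions(precision=4,suppress=True)
def model(n):
    m=eyes.camera_model(n)
    if n=="wrist":
        o=ctrl.get_obs(); T=np.eye(4); w,x,y,z=o["eef_rot"]; T[:3,:3]=R.from_quat([x,y,z,w]).as_matrix(); T[:3,3]=o["eef_pos"]
        m["pose"]=T@m["tool_from_camera"]
    m["f"]=192/np.tan(np.radians(m["vertical_fov"])/2)
    return m
def ray(m,u,v):
    d=np.array([(u-m["cx"])/m["f"],-(v-m["cy"])/m["f"],-1]); return m["pose"][:3,3],m["pose"][:3,:3]@d
def onplane(m,u,v,z):
    c,d=ray(m,u,v); return c+d*(z-c[2])/d[2]
def proj(m,p):
    q=np.linalg.inv(m["pose"])@np.append(p,1); return m["cx"]-m["f"]*q[0]/q[2], m["cy"]+m["f"]*q[1]/q[2]
E
python3 - <<'E'
from h import *
t=cv2.imread("pics/top0.png"); s=cv2.imread("pics/side0.png")
c=t[140:290,180:380]; cv2.imwrite("pics/topc.png",cv2.resize(c,None,fx=4,fy=4,interpolation=cv2.INTER_CUBIC))
c=s[130:310,130:350]; cv2.imwrite("pics/sidec.png",cv2.resize(c,None,fx=3.3,fy=3.3,interpolation=cv2.INTER_CUBIC))
hsv=cv2.cvtColor(t,cv2.COLOR_BGR2HSV)
m=model("top")
def blobs(mask,z,lab):
    k,_,st,ce=cv2.connectedComponentsWithStats(mask.astype(np.uint8),connectivity=8)
    for i in range(1,k):
        x,y,w,h,a=st[i]
        if a>40 and 190<ce[i][0]<375 and 150<ce[i][1]<285: 
            cn,_=cv2.findContours((_==i).astype(np.uint8) if False else (cv2.inRange(lbl:=_,i,i)),0,2); hc=cv2.convexHull(cn[0]); M=cv2.moments(hc); u,v=M['m10']/M['m00'],M['m01']/M['m00']
            print(lab,a,(round(u,1),round(v,1)),(w,h),onplane(m,u,v,z))
H,S,V=cv2.split(hsv)
for lab,lo,hi in [("red",0,6),("yel",24,34),("green",50,85),("blue",100,125)]:
    blobs((S>150)&(H>=lo)&(H<=hi)&(V>80),0.005,lab)
blobs((V>110)&(S<110),0.018,"pale")
E
```

```text
red 774 (294.8, 261.3) (np.int32(31), np.int32(32)) [ 0.4306 -0.2082  0.005 ]
blue 635 (301.2, 222.7) (np.int32(29), np.int32(29)) [ 0.5284 -0.2228  0.005 ]
pale 153 (199.9, 186.5) (np.int32(15), np.int32(14)) [0.6126 0.0378 0.018 ]Traceback (most recent call last):
  File "<stdin>", line 17, in <module>
  File "<stdin>", line 12, in blobs
IndexError: tuple index out of range
```

```bash
sleep 0
```

```text
(no output)
```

View pics/topc.png

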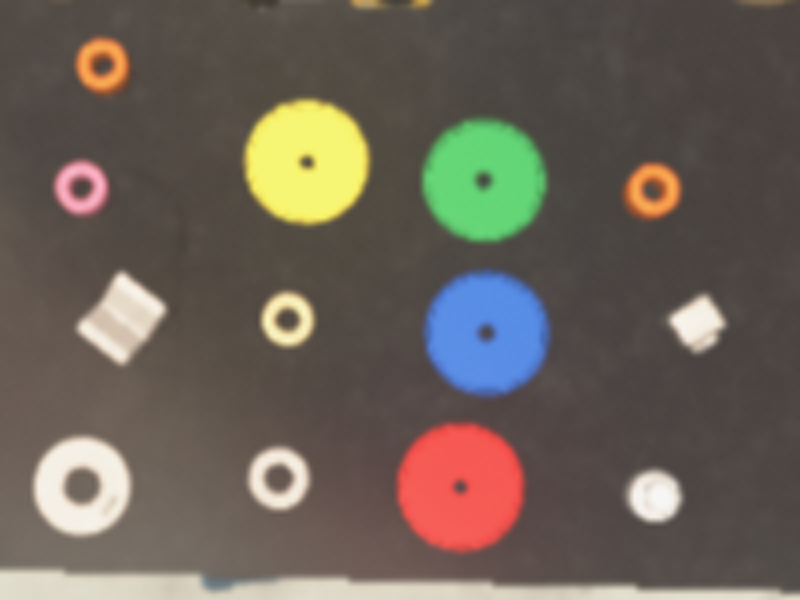

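View pics/sidec.png

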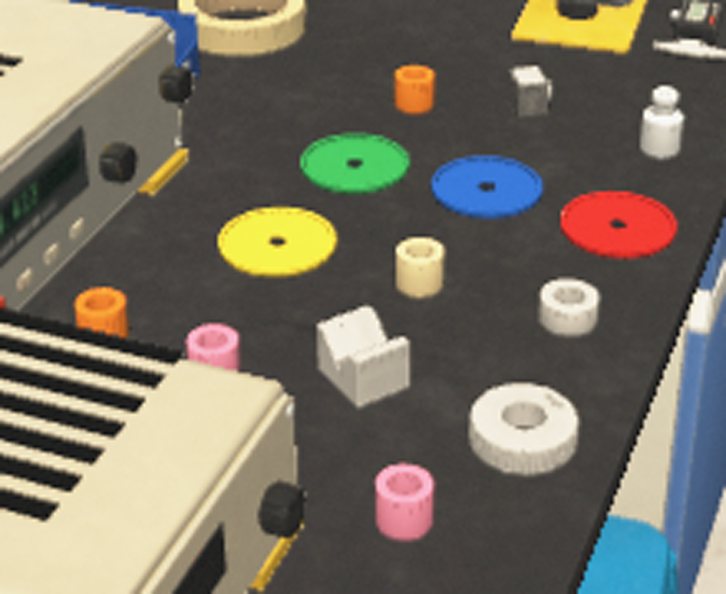

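```bash
cat > meas.py <<'E'
from h import *
def hull_at(im,box,mask):
    x0,y0,x1,y1=box; mm=np.zeros(mask.shape,np.uint8); mm[y0:y1,x0:x1]=mask[y0:y1,x0:x1]
    cn,_=cv2.findContours(mm,cv2.RETR_EXTERNAL,cv2.CHAIN_APPROX_NONE); c=max(cn,key=cv2.contourArea)
    return cv2.convexHull(c),mm
E
python3 - <<'E'
from meas import *
t=cv2.imread("pics/top0.png"); m=model("top")
big=cv2.resize(t,None,fx=4,fy=4,interpolation=cv2.INTER_CUBIC)
H,S,V=cv2.split(cv2.cvtColor(big,cv2.COLOR_BGR2HSV))
bx=dict(yellow=(257,180,20,.006),green=(301,185,20,.006),blue=(301,223,19,.006),red=(295,261,20,.006),brass=(252,220,12,.026),steel=(250,259,12,.018),ring=(201,261,16,.018),block=(354,221,11,.027),weight=(344,264,11,.024),vb=(210,219,14,.032))
for n,(u,v,r,z) in bx.items():
    th=150 if n not in("block","brass","steel","ring") else 190
    h,mm=hull_at(big,[int(4*(u-r)),int(4*(v-r)),int(4*(u+r)),int(4*(v+r))],((V>(th))*255).astype(np.uint8))
    M=cv2.moments(h); f=lambda a:(a+.5)/4-.5
    uu,vv=f(M['m10']/M['m00']),f(M['m01']/M['m00'])
    P=onplane(m,uu,vv,z); 
    pts=np.array([onplane(m,f(p[0][0]),f(p[0][1]),z)[:2] for p in h],np.float32)
    rc=cv2.minAreaRect(pts*1000)
    print(n,np.round([uu,vv],1),P,"ext",np.ptp(pts,axis=0)*1000,"rect",np.round(rc[1],1),round(rc[2],1))
    if n=="block":
        print(cv2.approxPolyDP((pts*1000).reshape(-1,1,2),3,True).reshape(-1,2))
x=np.array([onplane(m,a,b,.003) for a,b in [((307+.5)/4+180-.5,(161.+.5)/4+140-.5),((484+.5)/4+180-.5,(180.+.5)/4+140-.5),((487+.5)/4+180-.5,(333.+.5)/4+140-.5),((460.5)/4+180-.5,(487.5)/4+140-.5)]]); print("dots",x)
E
```

```text
yellow [256.2 180. ] [ 0.6354 -0.1049  0.006 ] ext [81.7816 80.6489] rect [81.3 80.8] 46.4
green [300.6 184.7] [ 0.6263 -0.2194  0.006 ] ext [76.5675 77.9458] rect [76.3 77.6] 70.9
blue [301.2 222.9] [ 0.528  -0.2226  0.006 ] ext [76.6835 76.4549] rect [76.5 76.4] 1.1
red [294.7 261.4] [ 0.4304 -0.2076  0.006 ] ext [80.6672 79.4969] rect [80.5 79.4] 1.2
brass [251.4 219.4] [ 0.5317 -0.096   0.026 ] ext [31.5007 30.2293] rect [31.4 30. ] 1.6
steel [249.2 259.2] [ 0.4329 -0.0933  0.018 ] ext [36.0088 35.7095] rect [35.8 35.5] 1.6
ring [200.  261.1] [0.4246 0.0291 0.018 ] ext [59.4566 58.9498] rect [59.3 58.6] 2.3
block [354.  220.4] [ 0.5362 -0.3524  0.027 ] ext [31.4757 31.8333] rect [27.2 27.8] 34.9
[[ 552.1836 -357.5813]
 [ 536.1572 -367.5635]
 [ 524.7306 -361.3189]
 [ 520.7078 -351.3508]
 [ 525.4753 -343.2448]
 [ 539.0275 -335.7318]]
weight [343.1 263.6] [ 0.4286 -0.3261  0.024 ] ext [31.3698 32.778 ] rect [32.3 31.6] 64.9
vb [210.  219.2] [0.5289 0.0072 0.032 ] ext [57.4273 54.4437] rect [40.5 47.8] 54.0
dots [[ 0.6363 -0.1054  0.003 ]
 [ 0.627  -0.2199  0.003 ]
 [ 0.5282 -0.2233  0.003 ]
 [ 0.4304 -0.2078  0.003 ]]
```

Run:
```python
from h import *
o=ctrl.get_obs(); m=model("wrist"); w,x,y,z=o["eef_rot"]; r=R.from_quat([x,y,z,w]).as_matrix(); print(r, np.degrees(np.arctan2(r[1,2],r[0,2]))); print(m["pose"][:3,3]-o["eef_pos"])
```

```text
[[-0.0003  0.9207  0.3902]
 [ 0.0013  0.3902 -0.9207]
 [-1.      0.0003 -0.0013]] -67.03576037413532
[0.0648 0.0283 0.1316]
```

>>> step_arm --pt "45 25 -15" --pt "90 50 -30" --pt "130 75 -50" --pt "170 97 -70" --pt "210 120 -90" --pt "245 140 -105" --pt "280 160 -120" --pt "300 170 -130" --pt "310 176 -138" --pt "310 176 -138" --spin '[0.05,0.1,0.15,0.2,0.25,0.3,0.3,0.3,0.3,0.3]' --fingers '[80,80,80,80,80,80,80,80,80,80]'

```text
time_s: 1.15
eef_pos: [0.5344, -0.3519, 0.1026]
eef_rot: [0.641, 0.298, 0.643, -0.297]
wrist_force: [-0.5, 0.5, 0.4]
opening: 0.801
```

Run:
```python
from h import *
o=ctrl.get_obs(); print(o["time_s"],o["eef_pos"],o["q"],o["opening"])
im=eyes.camera("wrist"); cv2.imwrite("pics/w1.png",im[:,:,::-1])
```

```text
1.15 [ 0.5344 -0.3519  0.1026] [-0.7675  0.4705  1.5333 -0.      1.1406  0.1006] 0.801280999679866
```

View pics/w1.png

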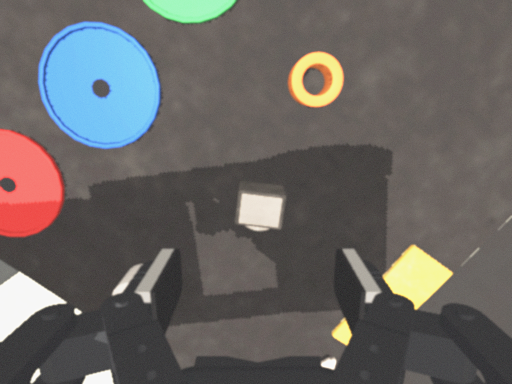

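The block's pale top is at about (261,210), almost square to the jaws, with the collar towards the bottom of the picture. Blue dot (101,88), red dot (8,185).

Run:
```python
from meas import *
t=cv2.imread("pics/w1.png"); m=model("wrist")
H,S,V=cv2.split(cv2.cvtColor(t,cv2.COLOR_BGR2HSV))
h,mm=hull_at(t,[225,180,300,240],((V>165)*255).astype(np.uint8))
pts=np.array([onplane(m,p[0][0],p[0][1],.027)[:2] for p in h],np.float32)*1000
print(cv2.approxPolyDP(h,3,True).reshape(-1,2).tolist()); print(cv2.approxPolyDP(pts.reshape(-1,1,2),2,True).reshape(-1,2))
rc=cv2.minAreaRect(pts);print(rc)
for a,b in [(101,88),(8,185)]: print(onplane(m,a,b,.003))
cv2.imwrite("pics/w1c.png",cv2.resize(t[170:250,215:305],None,fx=6,fy=6,interpolation=cv2.INTER_CUBIC))
```

```text
[[242, 193], [281, 198], [278, 226], [255, 230], [240, 223]]
[[ 536.7748 -335.628 ]
 [ 550.4456 -356.9234]
 [ 533.7429 -368.1134]
 [ 522.7091 -358.392 ]
 [ 520.0966 -347.6679]]
((533.8382568359375, -352.8858642578125), (24.627729415893555, 27.153030395507812), 33.70528793334961)
[ 0.5262 -0.2229  0.003 ]
[ 0.4277 -0.2081  0.003 ]
```

View pics/w1c.png

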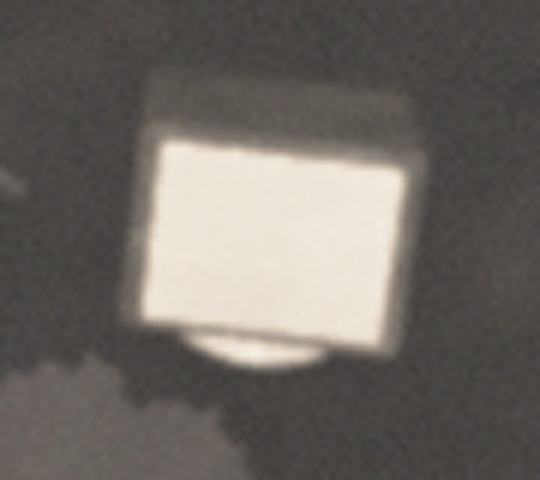

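Run:
```python
from meas import *
m=model("wrist")
c=(np.array([[158,140],[408,170],[385,348],[140,320]])+.5)/6-.5+[215,170]
P=np.array([onplane(m,a,b,.027) for a,b in c]);print(P,P.mean(0)); print([np.degrees(np.arctan2(*(P[j]-P[i])[[1,0]])) for i,j in [(0,1),(3,2),(0,3),(1,2)]])
print(ctrl.get_obs()["eef_pos"])
```

```text
[[ 0.5364 -0.3351  0.027 ]
 [ 0.5511 -0.3577  0.027 ]
 [ 0.5342 -0.3693  0.027 ]
 [ 0.5193 -0.3466  0.027 ]] [ 0.5352 -0.3521  0.027 ]
[np.float64(-56.819994042801156), np.float64(-56.65284038926493), np.float64(-146.05161824193218), np.float64(-145.6314313676789)]
[ 0.5338 -0.3531  0.1035]
```

>>> step_arm --pt "1.5 1 -20" --pt "1.5 1 -45" --pt "1.5 1 -65" --pt "1.5 1 -80" --pt "1.5 1 -88" --pt "1.5 1 -88" --spin '[-0.06,-0.117,-0.117,-0.117,-0.117,-0.117]' --fingers '[80,80,80,80,80,80]'

```text
time_s: 1.8
eef_pos: [0.5349, -0.3527, 0.0156]
eef_rot: [0.622, 0.335, 0.623, -0.335]
wrist_force: [0.2, 0.5, 0.2]
opening: 0.801
```

```bash
cat > snap.py <<'E'
from h import *
import sys
o=ctrl.get_obs(); print(o["time_s"],o["eef_pos"],o["opening"],o["wrist_force"],o["q"])
im=eyes.camera("wrist"); cv2.imwrite(f"pics/{sys.argv[1]}.png",im[:,:,::-1])
E
python3 snap.py w2
```

```text
1.8 [ 0.5349 -0.3527  0.0156] 0.8008424481055096 [0.1869 0.5448 0.1826] [-0.7679  0.5959  1.5526 -0.0001  0.9946  0.2201]
```

View pics/w2.png

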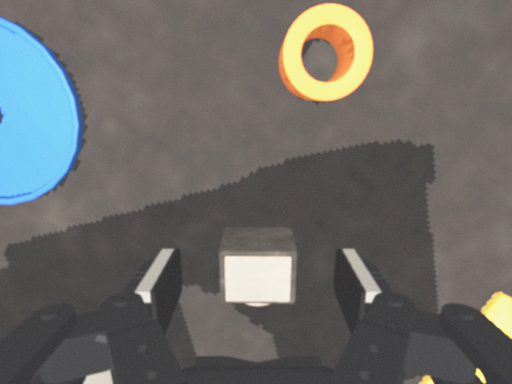

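The block is centred between the pads, aligned at (258,278). Closing and lifting.

>>> step_arm --pt "0 0 0" --pt "0 0 0" --pt "0 0 0" --pt "0 0 0" --pt "0 0 0" --pt "0 0 0" --pt "0 0 15" --pt "0 0 40" --pt "0 0 60" --pt "0 0 60" --spin '[0,0,0,0,0,0,0,0,0,0]' --fingers '[20,20,20,20,20,20,20,20,20,20]'

```text
time_s: 2.85
eef_pos: [0.5377, -0.3539, 0.0802]
eef_rot: [0.625, 0.334, 0.621, -0.335]
wrist_force: [-0.1, -1.5, -1.6]
opening: 0.353
```

```bash
python3 snap.py w3
```

```text
2.85 [ 0.5377 -0.3539  0.0802] 0.3531045878669933 [-0.0782 -1.5465 -1.5605] [-0.7662  0.5025  1.5386  0.      1.0943  0.2205]
```

View pics/w3.png

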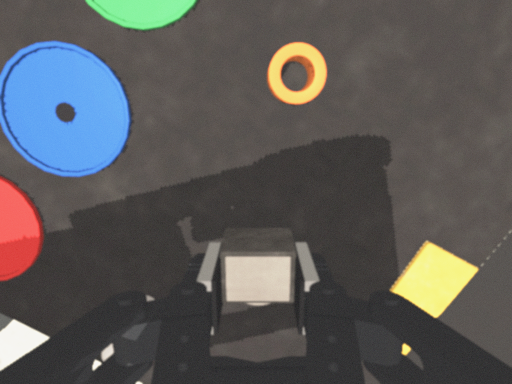

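>>> step_arm --pt "10 25 10" --pt "25 62 15" --pt "42 104 15" --pt "59 146 15" --pt "76 188 15" --pt "90 222 15" --pt "97 240 10" --pt "100 246 5" --pt "100 246 0" --pt "100 246 0" --spin '[0,0,0,0,0,0,0,0,0,0]' --fingers '[20,20,20,20,20,20,20,20,20,20]'

```text
time_s: 3.9
eef_pos: [0.6344, -0.1071, 0.0744]
eef_rot: [0.622, 0.335, 0.624, -0.336]
wrist_force: [-0.1, -1.0, -1.8]
opening: 0.347
```

>>> step_arm --pt "0 0 0" --pt "0 0 0" --spin '[0,0]' --fingers '[20,20]'

```text
time_s: 4.1
eef_pos: [0.6357, -0.1078, 0.0764]
eef_rot: [0.622, 0.335, 0.622, -0.336]
wrist_force: [0.0, -0.3, -0.9]
opening: 0.348
```

```bash
python3 snap.py w4
```

```text
4.1 [ 0.6357 -0.1078  0.0764] 0.3483049659370114 [ 0.0237 -0.3369 -0.8888] [-0.3517  0.513   1.5317 -0.0001  1.0967  0.6371]
```

View pics/w4.png

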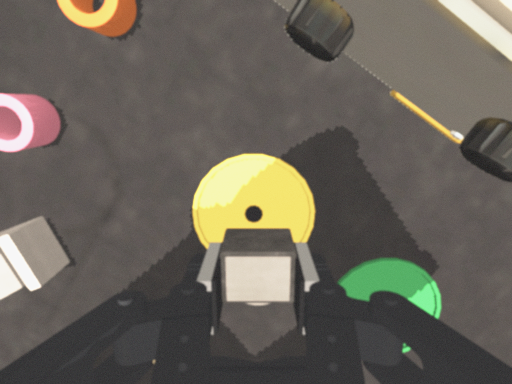

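```bash
python3 - <<'E'
from meas import *
m=model("wrist")
print(m["pose"][:3,3])
t=cv2.imread("pics/w4.png");H,S,V=cv2.split(cv2.cvtColor(t,cv2.COLOR_BGR2HSV))
h,mm=hull_at(t,[240,200,270,228],((V<90)*255).astype(np.uint8)); M=cv2.moments(h); u,v=M['m10']/M['m00'],M['m01']/M['m00'];print(u,v,onplane(m,u,v,.003))
z=ctrl.get_obs()["eef_pos"][2]-.0155+.027
P=np.array([onplane(m,a,b,z) for a,b in [(225.5,255),(291,253),(290.5,302.5),(226,302.5)]]);print(P,P.mean(0),ctrl.get_obs()["eef_pos"])
mt=model("top")
print(onplane(mt,232,139,0),[onplane(mt,232,127,z) for z in (.0,.03,.06,.1)])
E
sed 's/a/a/' /dev/null
python3 - <<'E'
import cv2
t=cv2.imread('pics/top0.png'); cv2.imwrite('pics/topd.png',cv2.resize(t[80:210,160:330],None,fx=4.5,fy=4.5,interpolation=cv2.INTER_CUBIC))
E
```

```text
[ 0.6944 -0.0677  0.2081]
253.391167192429 213.5205047318612 [ 0.6341 -0.1041  0.003 ]
[[ 0.6388 -0.0893  0.0881]
 [ 0.6536 -0.1102  0.0881]
 [ 0.6353 -0.1227  0.0881]
 [ 0.6208 -0.1007  0.0881]] [ 0.6371 -0.1057  0.0881] [ 0.6358 -0.1077  0.0766]
[ 0.7436 -0.0384  0.    ] [array([ 0.776 , -0.0372,  0.    ]), array([ 0.7671, -0.0393,  0.03  ]), array([ 0.7582, -0.0414,  0.06  ]), array([ 0.7463, -0.0442,  0.1   ])]
```

View pics/topd.png

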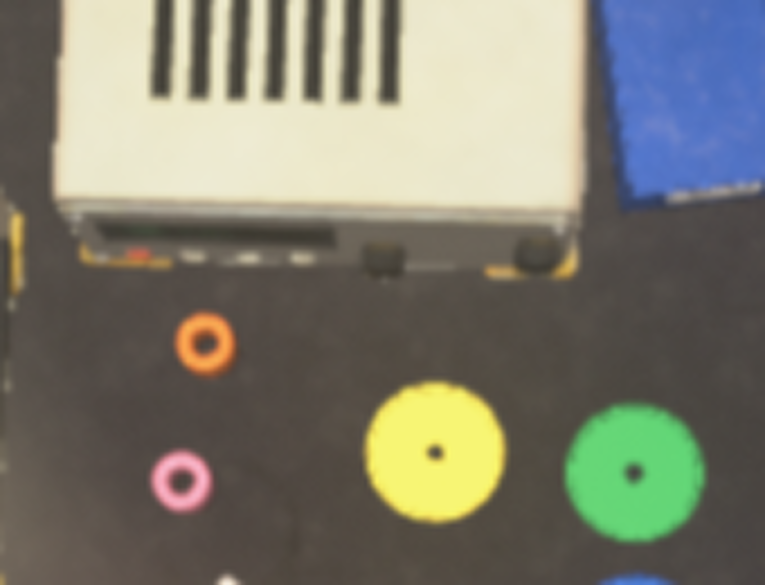

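>>> step_arm --pt "-2 2 -15" --pt "-2 2 -35" --pt "-2 2 -47" --pt "-2 2 -53" --pt "-2 2 -56" --pt "-2 2 -57.5" --pt "-2 2 -57.5" --pt "-2 2 -57.5" --spin '[0,0,0,0,0,0,0,0]' --fingers '[20,20,20,20,20,20,20,20]'

```text
time_s: 4.95
eef_pos: [0.6337, -0.1043, 0.0206]
eef_rot: [0.622, 0.335, 0.623, -0.335]
wrist_force: [-8.4, 1.6, 11.5]
opening: 0.346
```

```bash
python3 snap.py w5
```

```text
4.95 [ 0.6337 -0.1043  0.0206] 0.34645749517899466 [-8.3521  1.643  11.4936] [-0.3475  0.5904  1.5486 -0.0003  1.0036  0.6392]
```

View pics/w5.png

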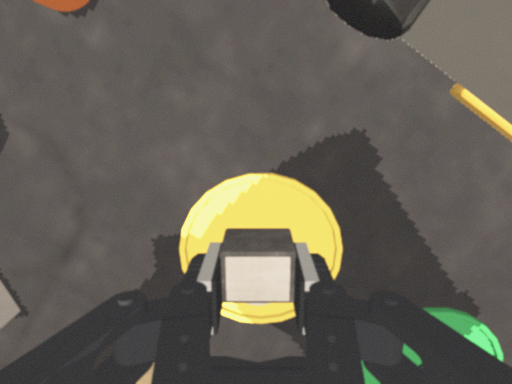

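The block touches the dish floor (11 N), centred in the yellow dish. Releasing and rising.

>>> step_arm --pt "0 0 1" --pt "0 0 1" --pt "0 0 1" --pt "0 0 1" --pt "0 0 20" --pt "0 0 45" --pt "0 0 70" --pt "0 0 85" --pt "0 0 85" --spin '[0,0,0,0,0,0,0,0,0]' --fingers '[60,70,70,70,70,70,70,70,70]'

```text
time_s: 5.9
eef_pos: [0.6356, -0.1051, 0.1065]
eef_rot: [0.624, 0.335, 0.621, -0.335]
wrist_force: [-0.0, 0.1, -0.4]
opening: 0.698
```

```bash
python3 snap.py w6
```

```text
5.9 [ 0.6356 -0.1051  0.1065] 0.6976026845056958 [-0.0297  0.1004 -0.4346] [-0.3477  0.4695  1.5258  0.      1.1413  0.6393]
```

View pics/w6.png

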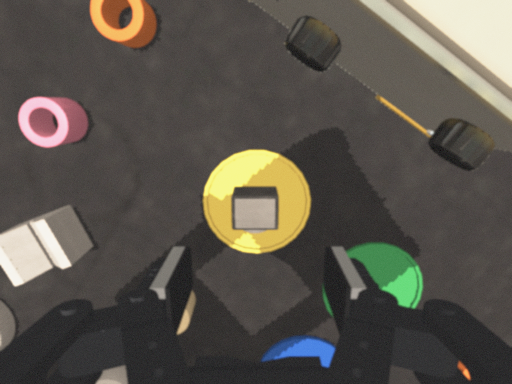

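>>> step_arm --pt "-35 3 0" --pt "-70 6 0" --pt "-95 8 -5" --pt "-103 8 -10" --pt "-103 8 -10" --pt "-103 8 -10" --spin '[0,0,0,0,0,0]' --fingers '[80,80,80,80,80,80]'

```text
time_s: 6.55
eef_pos: [0.5316, -0.0967, 0.0935]
eef_rot: [0.623, 0.335, 0.623, -0.335]
wrist_force: [0.1, 1.2, 0.5]
opening: 0.803
```

```bash
python3 snap.py w7;  python3 - <<'E'
from meas import *
t=cv2.imread("pics/w7.png"); m=model("wrist")
big=cv2.resize(t[150:270,190:330],None,fx=5,fy=5,interpolation=cv2.INTER_CUBIC);cv2.imwrite("pics/w7c.png",big)
# block check from top
m=model("top"); im=eyes.camera("top")[:,:,::-1]; cv2.imwrite("pics/top1.png",im); cv2.imwrite("pics/top1c.png",cv2.resize(im[140:290,180:380],None,fx=4,fy=4,interpolation=cv2.INTER_CUBIC))
E
```

```text
6.55 [ 0.5316 -0.0967  0.0935] 0.8029665183012342 [0.0784 1.2219 0.4795] [-0.3998  0.2894  1.8068  0.0002  1.0452  0.5874]
```

View pics/w7.png

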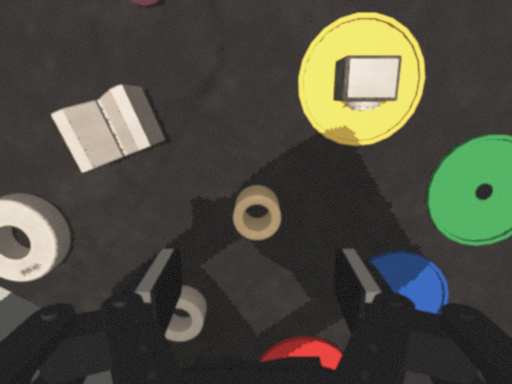

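View pics/top1c.png

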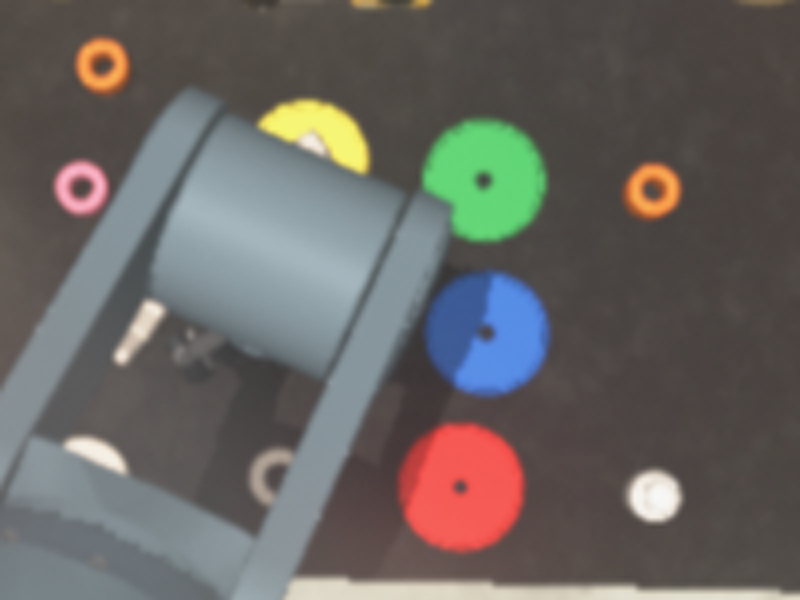

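Run:
```python
from meas import *
m=model("wrist"); print(ctrl.get_obs()["eef_pos"])
for z,(u,v) in [(.027,(0,0)),(.027,(258,214)),(.027,(258,211)),(.030,(372.5,78)),(.003,(484,191))]: print(z,onplane(m,u,v,z))
# dish circle outline fit
t=cv2.imread("pics/w7.png");H,S,V=cv2.split(cv2.cvtColor(t,cv2.COLOR_BGR2HSV))
h,_=hull_at(t,[290,5,435,150],(((H>20)&(H<36)&(S>90)&(V>60))*255).astype(np.uint8))
p=np.array([onplane(m,*q[0],.006)[:2] for q in h],np.float32)*1000; print(cv2.minEnclosingCircle(p))
```

```text
[ 0.5322 -0.0968  0.094 ]
0.027 [0.558  0.0836 0.027 ]
0.027 [ 0.5338 -0.0947  0.027 ]
0.027 [ 0.5354 -0.0936  0.027 ]
0.03 [ 0.635  -0.1029  0.03  ]
0.003 [ 0.6262 -0.2191  0.003 ]
((634.3922119140625, -104.21893310546875), 39.710723876953125)
```

View pics/w7c.png

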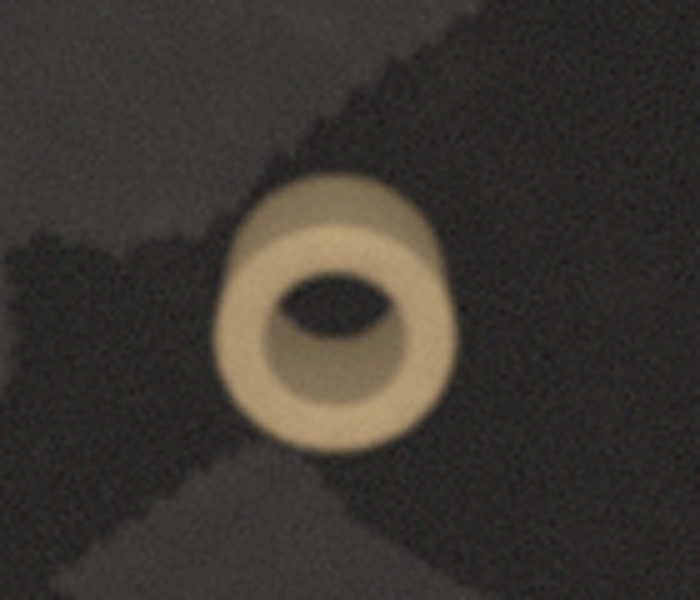

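The block sits about 1.5 mm from the yellow dish centre. The brass bush's top is centred at (257,217) in w7, about 1 mm from the TCP.

>>> step_arm --pt "-0.5 1 -20" --pt "-0.5 1 -45" --pt "-0.5 1 -65" --pt "-0.5 1 -76" --pt "-0.5 1 -79" --pt "-0.5 1 -79" --spin '[0,0,0,0,0,0]' --fingers '[80,80,80,80,80,80]'

```text
time_s: 7.25
eef_pos: [0.5308, -0.0955, 0.0148]
eef_rot: [0.623, 0.335, 0.623, -0.335]
wrist_force: [0.0, -0.1, 0.3]
opening: 0.799
```

>>> step_arm --pt "0 0 0" --pt "0 0 0" --pt "0 0 0" --pt "0 0 0" --pt "0 0 0" --pt "0 0 0" --pt "0 0 15" --pt "0 0 40" --pt "0 0 60" --pt "0 0 60" --spin '[0,0,0,0,0,0,0,0,0,0]' --fingers '[20,20,20,20,20,20,20,20,20,20]'

```text
time_s: 8.25
eef_pos: [0.5329, -0.0964, 0.0787]
eef_rot: [0.625, 0.335, 0.62, -0.335]
wrist_force: [0.4, -0.9, -0.7]
opening: 0.321
```

```bash
python3 snap.py w8
```

```text
8.25 [ 0.5329 -0.0964  0.0787] 0.32130299346789204 [ 0.3941 -0.9048 -0.657 ] [-0.3982  0.3116  1.8146  0.0001  1.0085  0.5886]
```

View pics/w8.png

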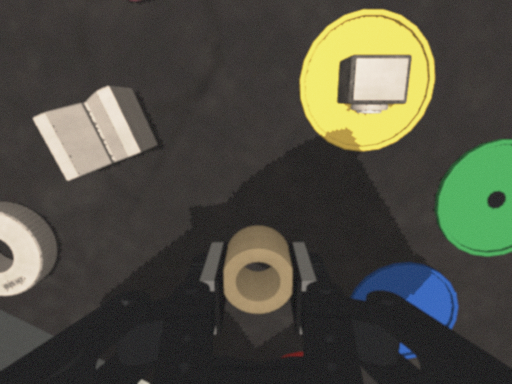

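>>> step_arm --pt "0 -25 0" --pt "-1 -60 0" --pt "-2 -95 0" --pt "-3 -118 0" --pt "-3.5 -127 0" --pt "-3.5 -127 0" --pt "-3.5 -127 0" --spin '[0,0,0,0,0,0,0]' --fingers '[20,20,20,20,20,20,20]'

```text
time_s: 9.0
eef_pos: [0.5263, -0.2212, 0.074]
eef_rot: [0.622, 0.335, 0.623, -0.335]
wrist_force: [0.4, -0.5, -1.1]
opening: 0.325
```

```bash
python3 snap.py w9
python3 - <<'E'
from meas import *
m=model("wrist"); t=cv2.imread("pics/w9.png");H,S,V=cv2.split(cv2.cvtColor(t,cv2.COLOR_BGR2HSV))
h,_=hull_at(t,[150,100,370,340],(((H>100)&(H<125)&(S>110)&(V>50))*255).astype(np.uint8))
p=np.array([onplane(m,*q[0],.006)[:2] for q in h],np.float32)*1000; print(cv2.minEnclosingCircle(p))
E
```

```text
9.0 [ 0.5263 -0.2212  0.074 ] 0.32477158099103987 [ 0.3795 -0.4905 -1.0636] [-0.6059  0.3797  1.7328  0.0005  1.0312  0.3808]
((527.4241333007812, -221.36358642578125), 39.157264709472656)
```

View pics/w9.png

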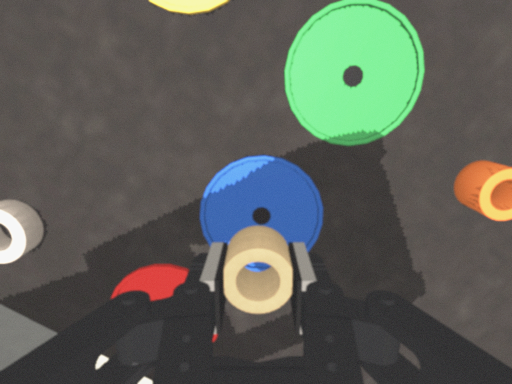

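>>> step_arm --pt "1 -1 -15" --pt "1 -1 -35" --pt "1 -1 -46" --pt "1 -1 -52" --pt "1 -1 -55" --pt "1 -1 -56" --pt "1 -1 -56" --pt "1 -1 -56" --spin '[0,0,0,0,0,0,0,0]' --fingers '[20,20,20,20,20,20,20,20]'

```text
time_s: 9.85
eef_pos: [0.5284, -0.2237, 0.0192]
eef_rot: [0.623, 0.335, 0.622, -0.335]
wrist_force: [0.4, -0.1, -1.3]
opening: 0.322
```

```bash
python3 snap.py w10
```

```text
9.85 [ 0.5284 -0.2237  0.0192] 0.3224801285160871 [ 0.409  -0.106  -1.2949] [-0.6073  0.4737  1.7381 -0.      0.9284  0.3796]
```

View pics/w10.png

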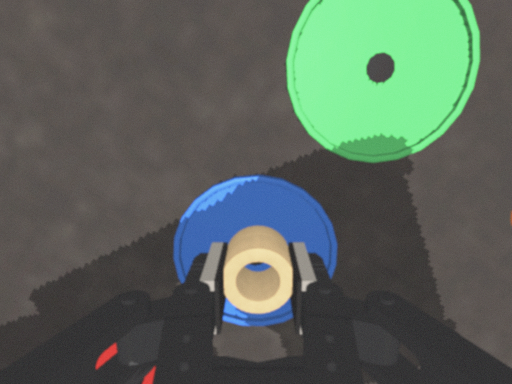

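Just above the floor with no contact yet, so I'll go down 1.5 mm more and release.

>>> step_arm --pt "0 0 -1" --pt "0 0 -1.5" --pt "0 0 -1.5" --pt "0 0 -1.5" --pt "0 0 -1.5" --pt "0 0 -1.5" --pt "0 0 20" --pt "0 0 50" --pt "0 0 80" --pt "0 0 85" --spin '[0,0,0,0,0,0,0,0,0,0]' --fingers '[20,20,60,70,70,70,70,70,70,70]'

```text
time_s: 10.9
eef_pos: [0.5301, -0.2249, 0.1077]
eef_rot: [0.625, 0.335, 0.62, -0.335]
wrist_force: [0.5, -1.0, 0.7]
opening: 0.699
```

```bash
python3 snap.py w11
python3 - <<'E'
from meas import *
m=model("wrist"); t=cv2.imread("pics/w11.png");H,S,V=cv2.split(cv2.cvtColor(t,cv2.COLOR_BGR2HSV))
h,_=hull_at(t,[150,100,370,340],(((H>100)&(H<125)&(S>110)&(V>50))*255).astype(np.uint8))
p=np.array([onplane(m,*q[0],.006)[:2] for q in h],np.float32)*1000; print(cv2.minEnclosingCircle(p))
cv2.imwrite("pics/w11c.png",cv2.resize(t[130:270,180:340],None,fx=5,fy=5,interpolation=cv2.INTER_CUBIC))
E
```

```text
10.9 [ 0.5301 -0.2249  0.1077] 0.6991152283825094 [ 0.4801 -0.9947  0.6807] [-0.6073  0.3337  1.7133  0.      1.0879  0.3796]
((526.6629028320312, -220.92335510253906), 39.06979751586914)
```

View pics/w11.png

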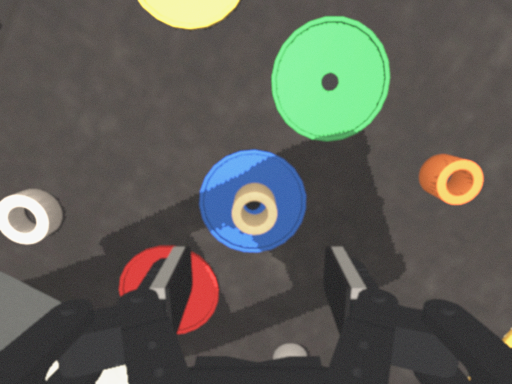

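View pics/w11c.png

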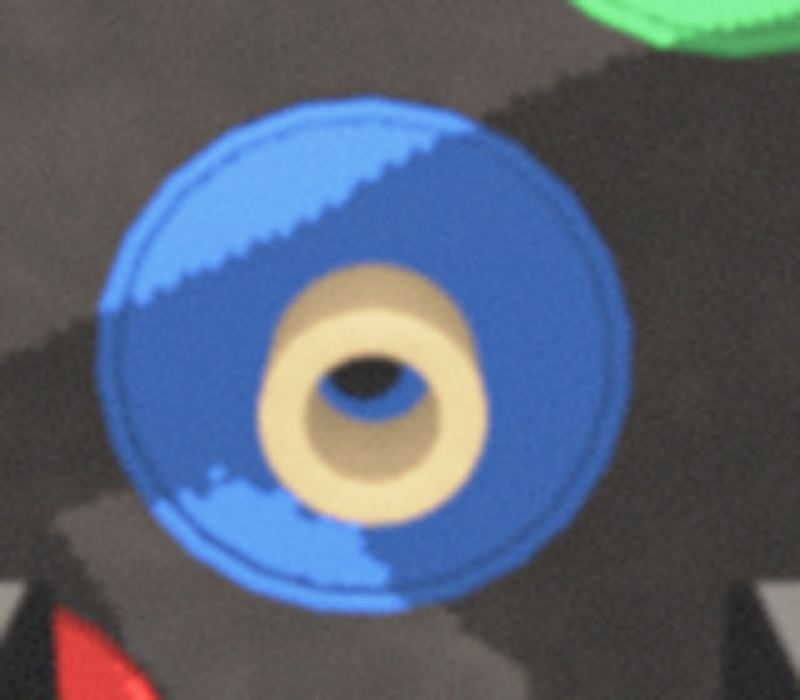

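The brass bush stands in the blue dish, and the dish's dot shows through its bore. On to the steel bush.

>>> step_arm --pt "-20 27 0" --pt "-45 60 0" --pt "-68 92 0" --pt "-86 117 0" --pt "-96 130 -10" --pt "-96 130 -13" --pt "-96 130 -13" --spin '[0,0,0,0,0,0,0]' --fingers '[80,80,80,80,80,80,80]'

```text
time_s: 11.65
eef_pos: [0.4315, -0.0934, 0.0899]
eef_rot: [0.622, 0.335, 0.623, -0.335]
wrist_force: [0.8, 0.7, 0.2]
opening: 0.801
```

```bash
python3 snap.py w12
python3 - <<'E'
from meas import *
t=cv2.imread("pics/w12.png")
cv2.imwrite("pics/w12c.png",cv2.resize(t[130:270,180:340],None,fx=5,fy=5,interpolation=cv2.INTER_CUBIC))
E
```

```text
11.65 [ 0.4315 -0.0934  0.0899] 0.8009691007926742 [0.8396 0.7346 0.1702] [-0.4831  0.0937  2.053  -0.0002  0.9964  0.5036]
```

View pics/w12.png

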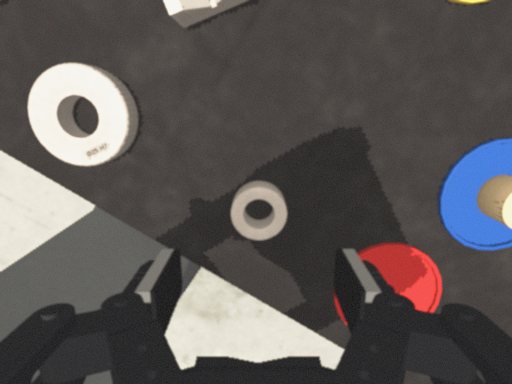

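View pics/w12c.png

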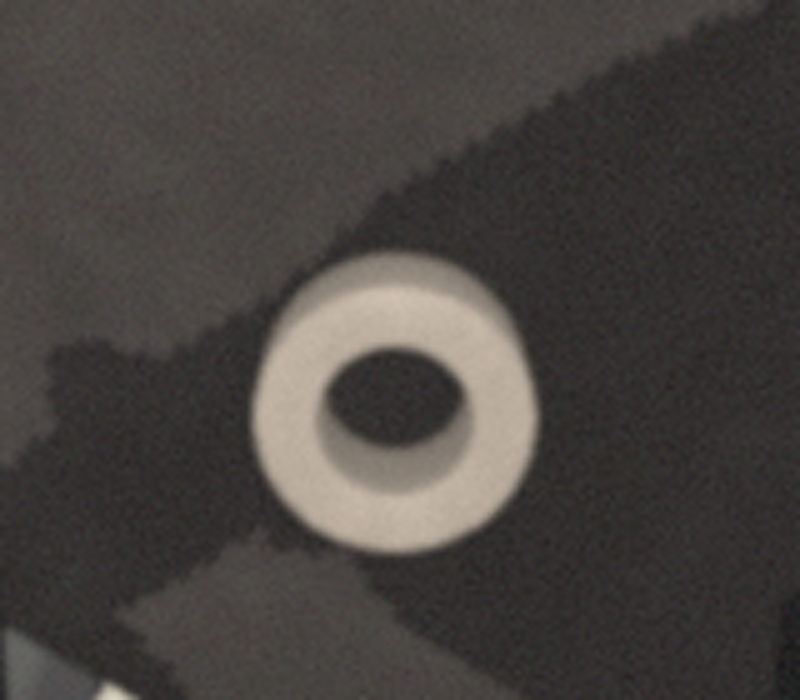

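Run:
```python
from meas import *
m=model("wrist"); print(onplane(m,259.1,213.7,.018),onplane(m,82,116,.018),ctrl.get_obs()["eef_pos"])
```

```text
[ 0.4327 -0.0933  0.018 ] [0.4258 0.0274 0.018 ] [ 0.4322 -0.094   0.0904]
```

>>> step_arm --pt "0.5 0.5 -20" --pt "0.5 0.5 -45" --pt "0.5 0.5 -63" --pt "0.5 0.5 -73" --pt "0.5 0.5 -77" --pt "0.5 0.5 -77" --spin '[0,0,0,0,0,0]' --fingers '[80,80,80,80,80,80]'

```text
time_s: 12.3
eef_pos: [0.4326, -0.0934, 0.0137]
eef_rot: [0.623, 0.335, 0.623, -0.335]
wrist_force: [-0.2, -0.5, 0.6]
opening: 0.802
```

>>> step_arm --pt "0 0 0" --pt "0 0 0" --pt "0 0 0" --pt "0 0 0" --pt "0 0 0" --pt "0 0 0" --pt "0 0 15" --pt "0 0 40" --pt "0 0 60" --pt "0 0 60" --spin '[0,0,0,0,0,0,0,0,0,0]' --fingers '[20,20,20,20,20,20,20,20,20,20]'

```text
time_s: 13.3
eef_pos: [0.4345, -0.094, 0.0766]
eef_rot: [0.625, 0.335, 0.621, -0.335]
wrist_force: [0.6, -0.9, -0.5]
opening: 0.388
```

```bash
python3 snap.py w13
```

```text
13.3 [ 0.4345 -0.094   0.0766] 0.38838174367160805 [ 0.5528 -0.8803 -0.543 ] [-0.4811  0.1215  2.0568 -0.      0.9569  0.5056]
```

View pics/w13.png

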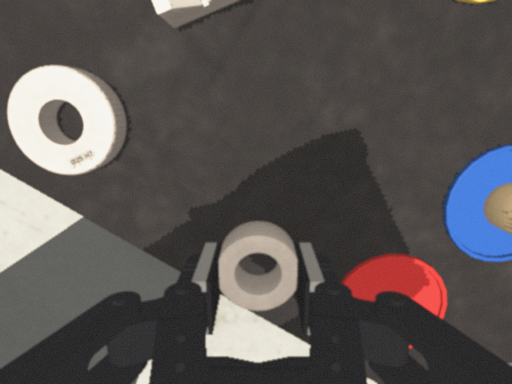

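>>> step_arm --pt "0 -22 0" --pt "-1 -55 0" --pt "-2 -88 0" --pt "-3 -108 0" --pt "-3.5 -114.5 0" --pt "-3.5 -114.5 0" --pt "-3.5 -114.5 0" --spin '[0,0,0,0,0,0,0]' --fingers '[20,20,20,20,20,20,20]'

```text
time_s: 14.05
eef_pos: [0.4282, -0.2062, 0.0729]
eef_rot: [0.622, 0.335, 0.623, -0.335]
wrist_force: [-0.5, 0.7, -1.9]
opening: 0.386
```

```bash
python3 snap.py w14
python3 - <<'E'
from meas import *
m=model("wrist"); t=cv2.imread("pics/w14.png");H,S,V=cv2.split(cv2.cvtColor(t,cv2.COLOR_BGR2HSV))
h,_=hull_at(t,[150,100,370,250],(((H<8)&(S>130)&(V>50))*255).astype(np.uint8))
p=np.array([onplane(m,*q[0],.006)[:2] for q in h],np.float32)*1000; print(cv2.minEnclosingCircle(p))
E
```

```text
14.05 [ 0.4282 -0.2062  0.0729] 0.38635395633716085 [-0.5057  0.7356 -1.8885] [-0.6994  0.1972  1.9768  0.0004  0.9697  0.2874]
((429.9386901855469, -206.3335418701172), 39.23859405517578)
```

View pics/w14.png

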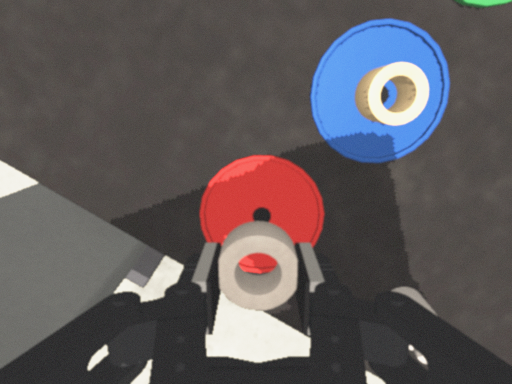

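>>> step_arm --pt "1 0.5 -15" --pt "1 0.5 -35" --pt "1 0.5 -46" --pt "1 0.5 -52" --pt "1 0.5 -55" --pt "1 0.5 -57" --pt "1 0.5 -57" --pt "1 0.5 -57" --spin '[0,0,0,0,0,0,0,0]' --fingers '[20,20,20,20,20,20,20,20]'

```text
time_s: 14.9
eef_pos: [0.4298, -0.2065, 0.0179]
eef_rot: [0.622, 0.335, 0.623, -0.335]
wrist_force: [-4.3, 5.5, 10.6]
opening: 0.389
```

Contact with the floor (10 N). Releasing.

>>> step_arm --pt "0 0 0.5" --pt "0 0 0.5" --pt "0 0 0.5" --pt "0 0 0.5" --pt "0 0 1" --pt "0 0 20" --pt "0 0 50" --pt "0 0 80" --pt "0 0 85" --pt "0 0 85" --spin '[0,0,0,0,0,0,0,0,0,0]' --fingers '[60,70,70,70,70,70,70,70,70,70]'

```text
time_s: 15.9
eef_pos: [0.4305, -0.2075, 0.1027]
eef_rot: [0.624, 0.335, 0.622, -0.335]
wrist_force: [-0.7, 0.0, -1.1]
opening: 0.7
```

```bash
python3 snap.py w15
```

```text
15.9 [ 0.4305 -0.2075  0.1027] 0.6998459265647513 [-0.6519  0.0218 -1.1031] [-0.6982  0.146   1.961   0.      1.032   0.2888]
```

View pics/w15.png

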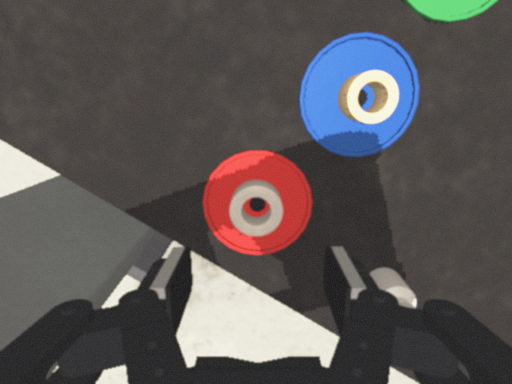

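>>> step_arm --pt "-1 25 0" --pt "-1 65 0" --pt "-2 108 0" --pt "-3 150 0" --pt "-4 192 0" --pt "-5 222 0" --pt "-5 234 -5" --pt "-5 236 -8" --pt "-5 236 -8" --pt "-5 236 -8" --spin '[0,0,0,0,0,0,0,0,0,0]' --fingers '[100,100,100,100,100,100,100,100,100,100]'

```text
time_s: 16.95
eef_pos: [0.4248, 0.028, 0.0933]
eef_rot: [0.622, 0.335, 0.623, -0.336]
wrist_force: [-0.4, -0.4, 0.1]
opening: 1.0
```

```bash
python3 snap.py w16
python3 - <<'E'
from meas import *
t=cv2.imread("pics/w16.png")
cv2.imwrite("pics/w16c.png",cv2.resize(t[130:290,180:340],None,fx=5,fy=5,interpolation=cv2.INTER_CUBIC)[:750])
E
```

```text
16.95 [0.4248 0.028  0.0933] 1.000417774848597 [-0.38   -0.3738  0.1136] [-0.2142  0.0515  2.0898 -0.0004  1.0012  0.7742]
```

View pics/w16.png

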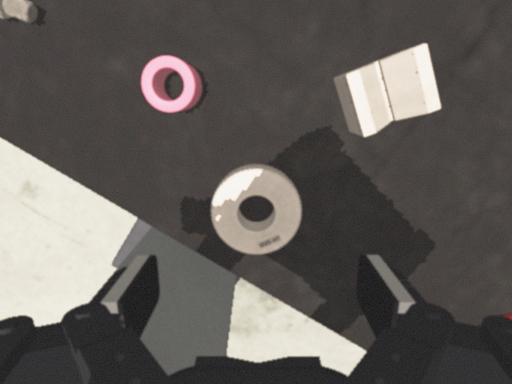

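Run:
```python
from meas import *
m=model("wrist"); print(onplane(m,256,212.5,.018),ctrl.get_obs()["eef_pos"])
t=cv2.imread("pics/w16.png");H,S,V=cv2.split(cv2.cvtColor(t,cv2.COLOR_BGR2HSV))
h,_=hull_at(t,[195,155,315,262],((V>85)*255).astype(np.uint8))
p=np.array([onplane(m,*q[0],.018)[:2] for q in h],np.float32)*1000; print(cv2.minEnclosingCircle(p)); print(h.reshape(-1,2).min(0),h.reshape(-1,2).max(0))
```

```text
[0.4242 0.0302 0.018 ] [0.425  0.028  0.0936]
((424.7397766113281, 31.486610412597656), 31.527603149414062)
[210 163] [301 255]
```

View pics/w16c.png

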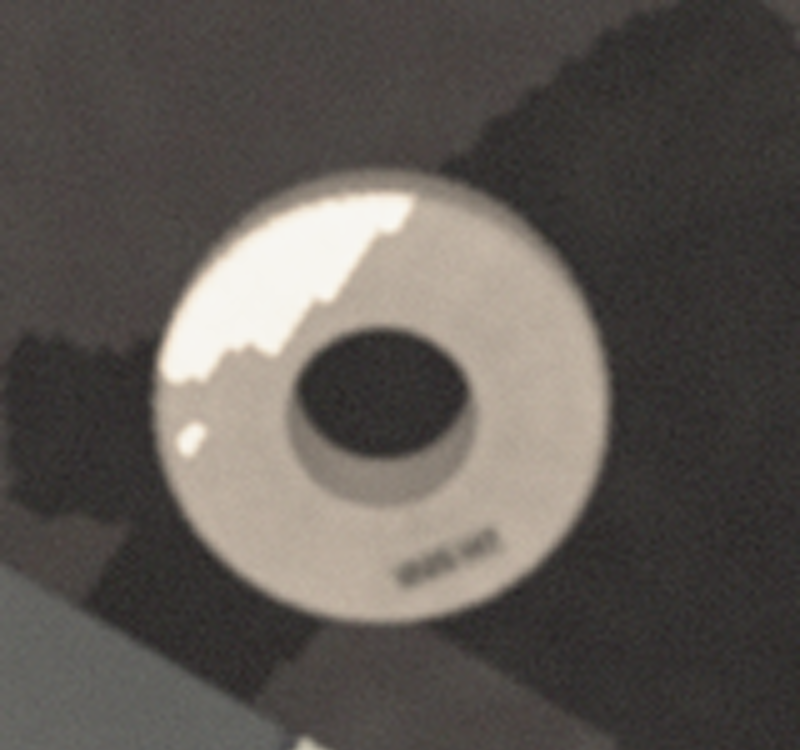

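>>> step_arm --pt "-1 1.5 -20" --pt "-1 1.5 -45" --pt "-1 1.5 -65" --pt "-1 1.5 -77" --pt "-1 1.5 -80" --pt "-1 1.5 -80" --spin '[0,0,0,0,0,0]' --fingers '[100,100,100,100,100,100]'

```text
time_s: 17.6
eef_pos: [0.424, 0.0301, 0.0138]
eef_rot: [0.622, 0.335, 0.623, -0.335]
wrist_force: [-0.2, 0.8, 0.1]
opening: 1.0
```

>>> step_arm --pt "0 0 0" --pt "0 0 0" --pt "0 0 0" --pt "0 0 0" --pt "0 0 0" --spin '[0,0,0,0,0]' --fingers '[50,50,50,50,50]'

```text
time_s: 18.1
eef_pos: [0.425, 0.0302, 0.0154]
eef_rot: [0.624, 0.335, 0.622, -0.335]
wrist_force: [-3.6, -1.9, 11.9]
opening: 0.647
```

```bash
python3 snap.py w17
```

```text
18.1 [0.425  0.0302 0.0154] 0.6470410695132606 [-3.6021 -1.9361 11.9139] [-0.2089  0.2217  2.1129 -0.0007  0.8049  0.778 ]
```

View pics/w17.png

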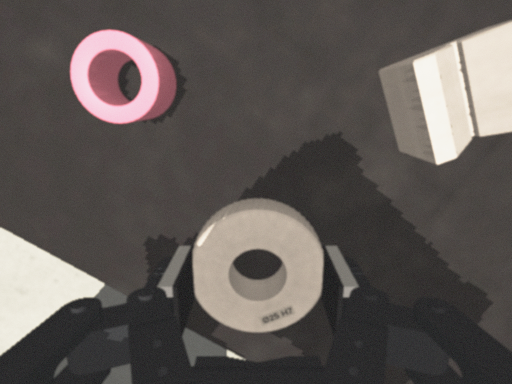

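Force shows the tips touching the table. I'll regrip 6 mm higher so the fingers clear the dish lip.

>>> step_arm --pt "0 0 0" --pt "0 0 3" --pt "0 0 6" --pt "0 0 6" --pt "0 0 6" --pt "0 0 6" --pt "0 0 6" --pt "0 0 6" --spin '[0,0,0,0,0,0,0,0]' --fingers '[78,78,78,78,50,50,50,50]'

```text
time_s: 18.95
eef_pos: [0.4243, 0.0304, 0.0207]
eef_rot: [0.623, 0.335, 0.623, -0.335]
wrist_force: [-4.3, 0.6, 14.2]
opening: 0.634
```

>>> step_arm --pt "0 0 0" --pt "0 0 0" --pt "0 0 5" --pt "0 0 20" --pt "0 0 40" --pt "0 0 60" --pt "0 0 60" --spin '[0,0,0,0,0,0,0]' --fingers '[50,50,50,50,50,50,50]'

```text
time_s: 19.65
eef_pos: [0.4254, 0.0303, 0.0816]
eef_rot: [0.624, 0.335, 0.621, -0.334]
wrist_force: [0.3, 0.5, -3.2]
opening: 0.629
```

```bash
python3 snap.py w18
```

```text
19.65 [0.4254 0.0303 0.0816] 0.6291077649606528 [ 0.342   0.4908 -3.2385] [-0.2087  0.0734  2.097   0.0001  0.967   0.7781]
```

View pics/w18.png

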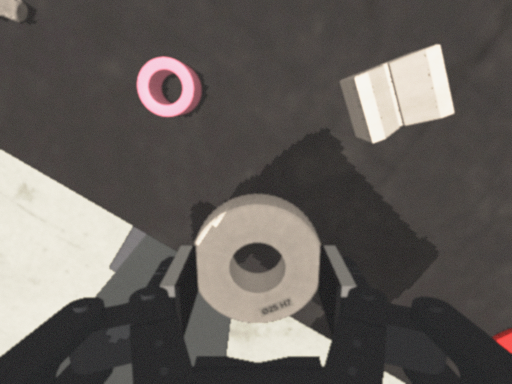

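>>> step_arm --pt "10 -12 0" --pt "30 -37 0" --pt "55 -68 0" --pt "80 -99 0" --pt "105 -130 0" --pt "130 -161 0" --pt "155 -192 0" --pt "180 -222 0" --pt "195 -241 0" --pt "202 -249 0" --spin '[0,0,0,0,0,0,0,0,0,0]' --fingers '[50,50,50,50,50,50,50,50,50,50]'

```text
time_s: 20.7
eef_pos: [0.6262, -0.2212, 0.0774]
eef_rot: [0.622, 0.335, 0.623, -0.336]
wrist_force: [-0.4, -0.3, -2.4]
opening: 0.629
```

>>> step_arm --pt "0 0 -10" --pt "0 0 -15" --pt "0 0 -15" --pt "0 0 -15" --spin '[0,0,0,0]' --fingers '[50,50,50,50]'

```text
time_s: 21.1
eef_pos: [0.625, -0.2171, 0.0641]
eef_rot: [0.622, 0.335, 0.624, -0.335]
wrist_force: [0.8, -0.2, -2.4]
opening: 0.629
```

```bash
python3 snap.py w19
python3 - <<'E'
from meas import *
m=model("wrist"); t=cv2.imread("pics/w19.png");H,S,V=cv2.split(cv2.cvtColor(t,cv2.COLOR_BGR2HSV))
h,_=hull_at(t,[100,80,400,340],(((H>50)&(H<85)&(S>80)&(V>50))*255).astype(np.uint8))
p=np.array([onplane(m,*q[0],.006)[:2] for q in h],np.float32)*1000; print(cv2.minEnclosingCircle(p))
E
```

```text
21.1 [ 0.625  -0.2171  0.0641] 0.6289407827551701 [ 0.8307 -0.2317 -2.4424] [-0.5134  0.5626  1.4849  0.0001  1.0958  0.4726]
((626.0787963867188, -218.93162536621094), 39.23866653442383)
```

View pics/w19.png

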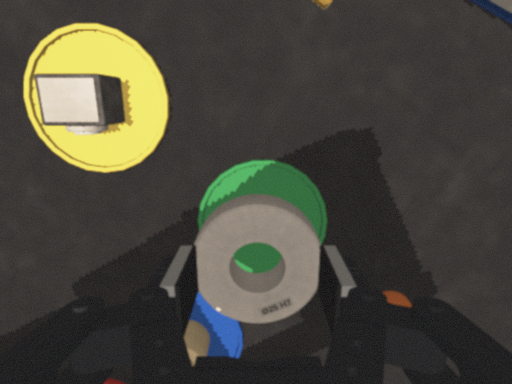

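>>> step_arm --pt "0 0 -15" --pt "0 0 -27" --pt "0 0 -35" --pt "0 0 -39" --pt "0 0 -41" --pt "0 0 -42" --pt "0 0 -42" --pt "0 0 -42" --spin '[0,0,0,0,0,0,0,0]' --fingers '[50,50,50,50,50,50,50,50]'

```text
time_s: 21.95
eef_pos: [0.6257, -0.2182, 0.0239]
eef_rot: [0.622, 0.335, 0.623, -0.335]
wrist_force: [-5.6, 2.8, 6.5]
opening: 0.63
```

```bash
python3 snap.py w20
```

```text
21.95 [ 0.6257 -0.2182  0.0239] 0.6299206665202047 [-5.5607  2.7552  6.5256] [-0.5143  0.6214  1.4896 -0.0001  1.0317  0.4726]
```

View pics/w20.png

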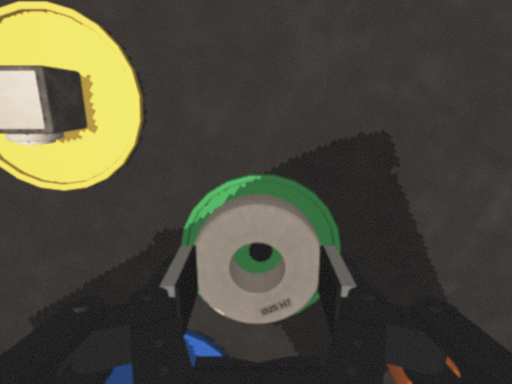

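The ring is on the floor of the green dish (about 9 N), with the dot visible through the bore. Releasing.

>>> step_arm --pt "0 0 0" --pt "0 0 0" --pt "0 0 0.5" --pt "0 0 1" --pt "0 0 20" --pt "0 0 50" --pt "0 0 80" --pt "0 0 110" --pt "0 0 130" --pt "0 0 130" --spin '[0,0,0,0,0,0,0,0,0,0]' --fingers '[80,90,95,95,95,95,95,95,95,95]'

```text
time_s: 23.0
eef_pos: [0.6281, -0.2197, 0.1571]
eef_rot: [0.625, 0.335, 0.62, -0.335]
wrist_force: [0.1, -0.1, 0.1]
opening: 0.951
```

```bash
python3 snap.py w21
```

```text
23.0 [ 0.6281 -0.2197  0.1571] 0.9508864915349886 [ 0.1033 -0.139   0.0617] [-0.5145  0.451   1.4393  0.      1.2439  0.4725]
```

View pics/w21.png

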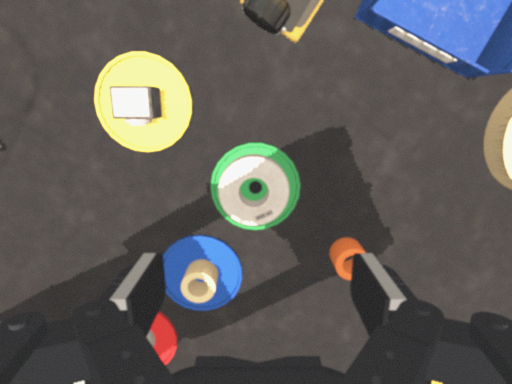

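>>> step_arm --pt "-35 -30 0" --pt "-75 -60 20" --pt "-110 -90 40" --pt "-145 -120 60" --pt "-180 -150 60" --pt "-215 -180 60" --pt "-250 -210 60" --pt "-285 -240 60" --pt "-310 -260 60" --pt "-310 -260 60" --spin '[0,0,0,0,0,0,0,0,0,0]' --fingers '[95,95,95,95,95,95,95,95,95,95]'

```text
time_s: 24.05
eef_pos: [0.3122, -0.4803, 0.2109]
eef_rot: [0.621, 0.337, 0.623, -0.336]
wrist_force: [0.5, -0.9, 0.1]
opening: 0.945
```

Run:
```python
from h import *
for n in("top","side"):
    im=eyes.camera(n)[:,:,::-1]; cv2.imwrite(f"pics/{n}2.png",im)
    c=im[140:290,180:380] if n=="top" else im[130:310,130:350]
    cv2.imwrite(f"pics/{n}2c.png",cv2.resize(c,None,fx=3.3,fy=3.3,interpolation=cv2.INTER_CUBIC) if n=="side" else cv2.resize(c,None,fx=4,fy=4,interpolation=cv2.INTER_CUBIC))
```

```text
(no output)
```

View pics/top2c.png

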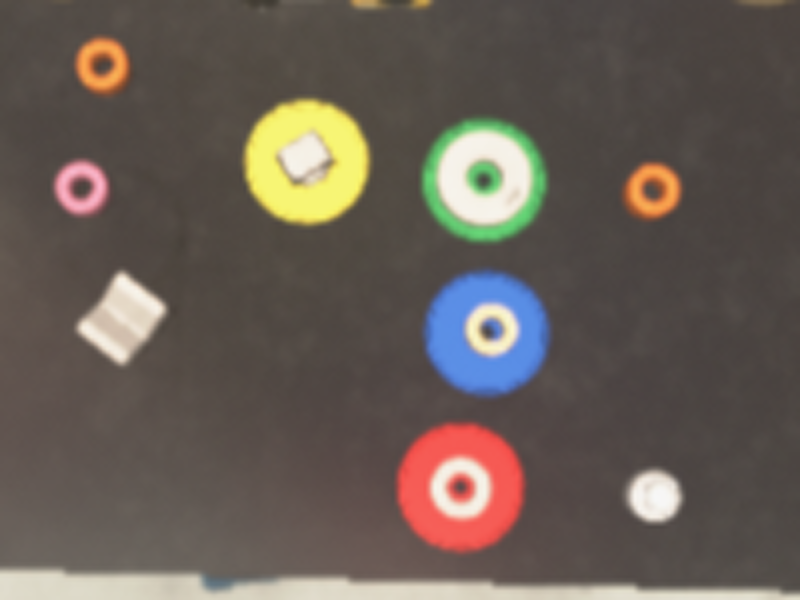

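View pics/side2c.png

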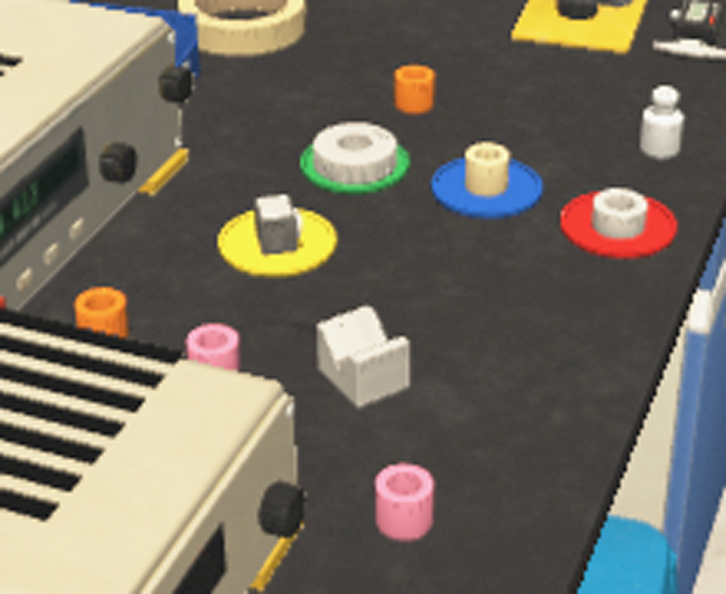

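All parts look seated; the V-block and weight are unmoved. I'll do a numeric check before handing in.

Run:
```python
from meas import *
m=model("top"); f=lambda a,o:(a+.5)/4-.5+o
dots=dict(Y=(636.3,-105.4),G=(627,-219.9),B=(528.2,-223.3),R=(430.4,-207.8))
for n,(u,v),z in [("Y",(304,155),.030),("G",(485,178.5),.021),("B",(491.5,329.5),.029),("R",(460.5,487.5),.021)]:
    P=onplane(m,f(u,180),f(v,140),z)[:2]*1000; print(n,P,P-np.array(dots[n]))
a=cv2.imread("pics/top0.png");b=cv2.imread("pics/top2.png")
d=cv2.absdiff(a,b).max(2); print("V",d[205:235,195:226].max(),"W",d[252:276,332:356].max())
print(ctrl.get_obs()["wrist_force"])
```

```text
Y [ 635.4102 -103.5822] [-0.8898  1.8178]
G [ 625.0332 -218.7822] [-1.9668  1.1178]
B [ 528.5551 -223.5453] [ 0.3551 -0.2453]
R [ 430.3542 -206.5973] [-0.0458  1.2027]
V 12 W 2
[-0.7246 -0.158  -0.8165]
```

```bash
python3 -c "
from bench import hand_in; print(hand_in())"
```

```text
the job is handed in; nothing more can be done
None
```

I put all four parts in their dishes and handed the job in at about 24 s of the 90 s. `hand_in` gives no verdict, so the outcome below is from my own last camera checks.

| Part | Dish | Offset from dish centre (top camera) |
|---|---|---|
| Bush block | Yellow | about 2.0 mm |
| Ring gauge | Green | about 2.3 mm |
| Brass bush | Blue | about 0.4 mm |
| Steel bush | Red | about 1.2 mm |

- **Seating:** in the side view all four parts stand upright in their dishes, the same way up as at the start. I did not measure tilt or height; this is by eye. The force reading showed floor contact before I released the block, the steel bush and the ring. For the brass bush I saw no contact reading before releasing it, but the later pictures show it standing flat.
- **Left alone:** the V-block and the weight show no movement between the first and last top pictures. The orange and pink look-alikes were not touched.
- **Regrip:** the first grip on the ring gauge was too low to clear the dish lip, so I regripped it 6 mm higher before moving it.
- **Disagreement:** the wrist and top cameras placed the dish centres up to about 2 mm apart, well inside the 14 mm limit.

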